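Swing open the spring hood over the pinning box

TASK

Two small wooden dust hoods stand on the desk. Lift the flat-topped one by its knob and swing it up and back past its spring's balance point, so that it stays wide open by itself when you let go. Leave the round-topped hood shut.

Things in the scene. Friction and masses are not known exactly. Their poses are not given: they have to be found in the camera images.
- flat_hood (a joint): Hinge angle (rad) of the hood to open: pale oak box with flat top and clear pane, 152 mm deep, 130 wide, top 85 mm above the desk, on a walnut plinth fixed to the desk. 0 = shut, 1.83 = fully open at its stop; grows as the knob rises and swings away from the robot. Its spring pulls it shut below about 1.05 rad and throws it open by itself above that. Lifting it takes about 3.5 N at the knob.
- flat_hood_knob (a point): Centre of the flat hood's knob: a walnut spool, 24 mm long, 18 mm diameter, axis level and parallel to the hinge, held 41 mm out from the hood's front by a thin brass stem; centre 68 mm above the desk when shut. Pinched from above across its flat ends (24 mm) it can turn between the fingers. Axes turn with the hood; shut: x level towards the hinge, y along the spool, z up.
- flat_hood_hinge (a point): Middle of the flat hood's hinge line, at its far lower edge, 30 mm above the desk. Shut, the knob's centre is 190 mm level from it, on the robot's side, and 38 mm higher; it passes straight above the hinge line at about 1.37 rad. y lies along the hinge line.
- round_hood (a joint): Hinge angle (rad) of the other hood, which stays shut (0): same oak, plinth, knob and spring, but its top is a barrel arch, rounded from front to back. It stands beside the flat hood, to its left or right, at least 250 mm from middle to middle.

How it is judged:
By the outcome, as a careful person would: the job done as asked, in the order asked, and still so for the second after the job is handed in, with the robot touching nothing.
It also fails if it takes over 40 s, if anything falls off the work surface, if the arm or the gripper's body presses on something with over 40 N, if the wrist force passes 120 N, or if a joint passes its speed limit or range.

ROBOT

A 6-joint arm with a two-finger parallel gripper is mounted at the origin on the work surface. World frame = base frame: x ahead of the robot, y to its left, z up, the work surface at z = 0. Lengths are in m, angles in rad, forces in N, time in s.
With the tool pointing down it reaches from about 0.225 to 0.875 m from the base axis. Payload 3.4 kg.
Tool frame: the origin (TCP) lies between the finger pads; the fingertips stand 8 mm ahead of it and the grasp point (between the pads) lies 11 mm behind it; z points along the fingers, y is the direction in which the jaws open and shut (so a half turn about z gives the same grasp; the last joint's range is limited). The gripper opens to 85 mm and grips with 20 to 120 N. Pads are 22 mm wide; open, the fingers measure 114 mm over their backs; the gripper's body (76 mm by 85 mm) begins 54 mm behind the grasp point. The pads swing forward as they close: fully open they stand 13 mm farther back than shut.
Start: joints at [-1.339, 0.276, 1.505, -0, 1.361, -0.121], TCP at [0.199, -0.54, 0.239] pointing down, gripper open.
Joint ranges: [-2.89, 2.89], [-0.75, 2.08], [0.22, 2.7], [-1.18, 4.32], [0.11, 2.71], [-2.7, 2.7]. Speed limits (rad/s): [2.57, 2.57, 3.14, 3.14, 3.14, 3.14].

INTERFACE

Orientations are given as a unit quaternion [w, x, y, z].
In Python, from station import * gives the robot as it stands. The module is installed in compiled form; this text tells all that it offers. Calls block until the motion is done:
- move_ptp(position, orientation): joint-space move of the TCP to a pose.
- move_linear(position, rate=0.15, frame=None): straight line of the TCP; frame=None keeps the orientation; rate is the mean speed in m/s.
- movej(angles): joint-space move.
- set_gripper(opening): opening from 0.0 (shut) to 1.0 (fully open); the grip force is fixed at half the most; returns when the fingers have stopped.
- sleep(seconds).
- inverse_kinematics(position, orientation): joint angles nearest the present ones, or None.
- camera(name): name is "side" or "top"; returns a dict with "image" (480x640x3 uint8, red, green, blue), "K" (3x3 intrinsics, pixels), "k1" (the pictures are not rectified: a ray, as slopes to the right and down, at radius r is drawn at 1 + k1 r^2 times it, then the intrinsics apply), "eye" and "attitude" of the camera in the world. Camera axes: x right, y down, z forward; pixel columns grow to the right and rows downward; lengths in m; the calibration is good to about 2 mm. A picture is of the moment at which its call begins. There is no depth.
A pose or a line that the arm cannot do raises PlanningError and nothing moves.
- close_job(): hands the job in, once; it reports no verdict.
Readings, each from a call of its own:
- current_time_s(): time.
- current_joint_pos(): joint angles.
- current_joint_vel(): joint speeds.
- current_joint_torque(): joint torques, N m.
- current_position(): TCP position.
- current_eef_rot(): TCP orientation.
- current_force(): force on the tool from outside, world axes, zero at the start.
- current_torque(): the same for the moment, N m.
- current_gripper_width(): opening from 0.0 (shut) to 1.0 (fully open).
Only numpy, scipy, OpenCV 4.12 (cv2) and the standard library are available. Lean on these libraries where they do the work, as an engineer would, in place of code of your own. Each camera call takes 0.05 s, during which the arm holds its last target. There are 200 camera calls.

## Working session

There is one attempt and no reset: what is moved stays moved. The work goes in short steps, each a Python script; the robot and the scene stay as the last script left them, time stands still between calls to the robot, and variables do not carry over. Pictures are saved under pics/ and viewed, on a budget of 10 in all, crops included, one or two more only if the job needs it, and the job is handed in when it is done.

```bash
mkdir -p pics
python3 - <<'E'
from station import *
import cv2,numpy as np
for n in("top","side"):
    c=camera(n); cv2.imwrite(f"pics/{n}0.png",c["image"][:,:,::-1]); print(n,c["K"],c["k1"],c["eye"],c["attitude"])
print(current_time_s(),current_eef_rot())
E
```

```text
top [[597.31197876   0.         309.46201716]
 [  0.         597.31197876 239.29163995]
 [  0.           0.           1.        ]] -0.06358732286647595 [ 0.4039241  -0.00362262  1.01593569] [-0.06316837  0.70544063 -0.7033346   0.06069353]
side [[618.69101495   0.         331.93060481]
 [  0.         618.69101495 240.592621  ]
 [  0.           0.           1.        ]] -0.06881596124428652 [ 0.34159983 -0.65158221  0.72429862] [-0.39702509  0.89838287 -0.1756354   0.06656958]
0.1 [-8.35290729e-04  9.84478905e-01  1.75500959e-01 -4.34733101e-05]
```

View pics/top0.png

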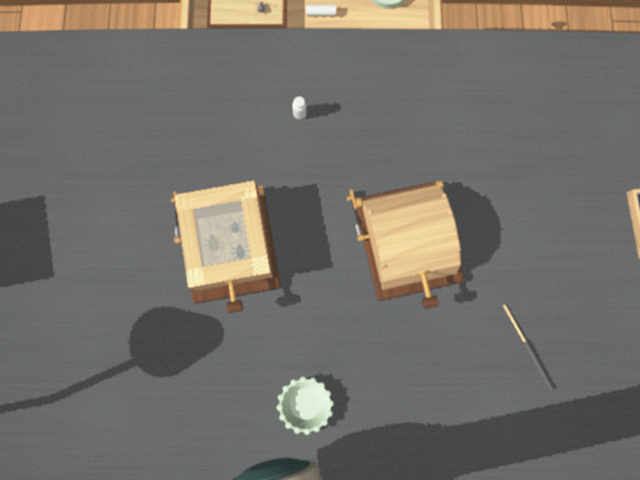

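View pics/side0.png

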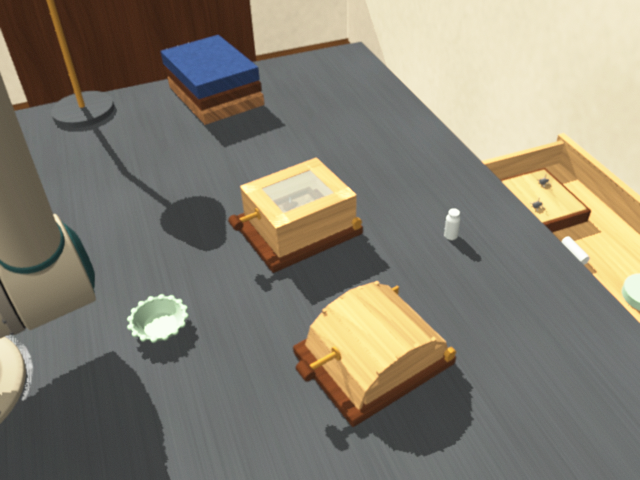

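The flat hood is the left one in the top view: top centre about (225,237), knob about (235,306). The round hood is to its right, knob about (430,302). I'll measure the knob and yaw next.

```bash
cat > h.py <<'E'
import numpy as np,cv2
from scipy.spatial.transform import Rotation as R
def rays(c,px):
    px=np.array(px,float).reshape(-1,1,2)
    # exact inverse of x_d = x(1+k1 r^2)
    u=cv2.undistortPoints(px,np.array(c["K"]),np.array([c["k1"],0,0,0,0.]))[:,0]
    w,x,y,z=c["attitude"]
    return R.from_quat([x,y,z,w]).apply(np.c_[u,np.ones(len(u))])
def onplane(c,px,h):
    d=rays(c,px);e=np.array(c["eye"]);return e+d*((h-e[2])/d[:,2])[:,None]
E
python3 - <<'E'
from station import *
from h import *
for n,(x0,x1,y0,y1) in {"top":(160,300,170,330),"side":(215,375,150,290)}.items():
    c=camera(n);im=c["image"][:,:,::-1]
    cv2.imwrite(f"pics/{n}1.png",cv2.resize(im[y0:y1,x0:x1],None,fx=3.7,fy=3.7,interpolation=cv2.INTER_CUBIC))
c=camera("top")
hsv=cv2.cvtColor(c["image"],cv2.COLOR_RGB2HSV)
b=c["image"].astype(int)
wal=((hsv[...,1]>110)&(hsv[...,2]<140)&(hsv[...,0]<15)).astype(np.uint8)
oak=((hsv[...,2]>150)&(hsv[...,1]>50)).astype(np.uint8)
oak=cv2.morphologyEx(oak,cv2.MORPH_OPEN,np.ones((9,9)))
for nm,m in(("wal",wal),("oak",oak)):
    k,l,s,ce=cv2.connectedComponentsWithStats(m)
    for i in range(1,k):
        if s[i,4]>25 and 150<s[i,1]<330 and 150<s[i,0]<480:
            p=np.argwhere(l==i)[:,::-1].astype(np.float32)
            bx=cv2.boxPoints(cv2.minAreaRect(p))
            h=.068 if nm=="wal" else .085
            print(nm,s[i],ce[i],onplane(c,[ce[i]],h)[0].round(4));print(bx.round(1).tolist(),onplane(c,bx,h)[:,:2].round(4).tolist())
E
```

```text
wal [361 182  74  18 148] [397.50675676 190.7972973 ] [ 0.6529 -0.1439  0.068 ]
[[360.79998779296875, 197.1999969482422], [433.8999938964844, 181.6999969482422], [434.3999938964844, 184.10000610351562], [361.29998779296875, 199.60000610351562]] [[0.6419, -0.0837], [0.6686, -0.2044], [0.6645, -0.2051], [0.6379, -0.0845]]
wal [234 195  46 100 793] [260.70239596 265.34552333] [0.5293 0.0779 0.068 ]
[[219.0, 202.0], [263.3999938964844, 194.1999969482422], [279.6000061035156, 287.0], [235.10000610351562, 294.70001220703125]] [[0.6334, 0.148], [0.6465, 0.0755], [0.4947, 0.0473], [0.4822, 0.1178]]
wal [357 207  11  28 128] [361.8359375 220.6796875] [ 0.6028 -0.0848  0.068 ]
[[356.20001220703125, 207.89999389648438], [360.8999938964844, 206.8000030517578], [367.29998779296875, 233.1999969482422], [362.6000061035156, 234.3000030517578]] [[0.624, -0.0759], [0.6259, -0.0837], [0.5821, -0.0934], [0.5802, -0.0857]]
wal [364 239  60  61 624] [389.67788462 281.60096154] [ 0.5038 -0.1281  0.068 ]
[[363.3999938964844, 239.60000610351562], [408.29998779296875, 228.8000030517578], [423.0, 290.0], [378.
[... 1184 characters left out ...]
, 311.5]] [[0.4699, 0.1309], [0.4736, 0.1098], [0.4592, 0.1071], [0.4556, 0.1281]]
oak [ 175  181   94  104 4884] [222.32125307 232.32063882] [0.5798 0.1384 0.085 ]
[[171.89999389648438, 193.6999969482422], [254.39999389648438, 179.60000610351562], [271.0, 276.29998779296875], [188.5, 290.3999938964844]] [[0.643, 0.2219], [0.6665, 0.0891], [0.5098, 0.06], [0.4871, 0.189]]
oak [ 362  186   98  103 7726] [411.95508672 235.90641988] [ 0.5748 -0.1627  0.085 ]
[[359.8999938964844, 200.60000610351562], [446.1000061035156, 181.8000030517578], [465.70001220703125, 271.29998779296875], [379.3999938964844, 290.20001220703125]] [[0.632, -0.0806], [0.6639, -0.2205], [0.5184, -0.2461], [0.4885, -0.1096]]
```

View pics/top1.png

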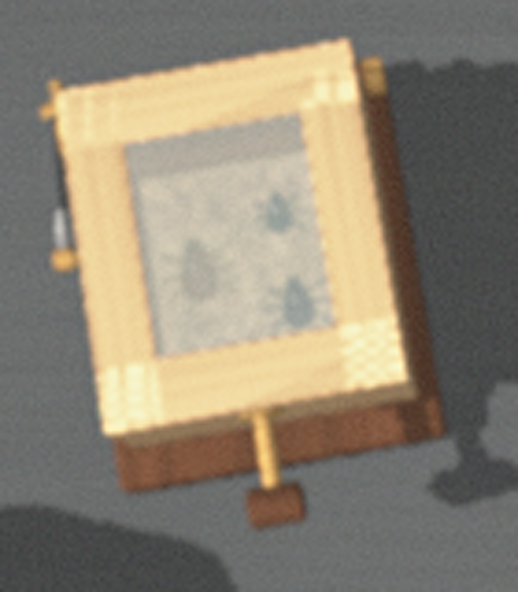

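View pics/side1.png

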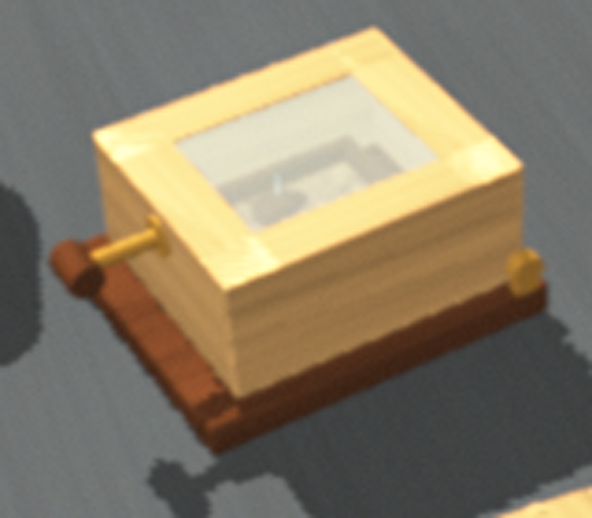

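Flat-hood crops: the knob is at about (234.5,306.3) in the top view and (236,222.4) in the side view. The stem and top edges show the yaw. Next I triangulate and move above the knob.

Run:
```python
from station import *
from h import *
import json
t=camera("top");s=camera("side")
A=rays(t,[[234.5,306.2]])[0];B=rays(s,[[236.1,222.4]])[0]
P,Q=np.array(t["eye"]),np.array(s["eye"])
x=np.linalg.lstsq(np.c_[A,-B],Q-P,rcond=None)[0]
a,b=P+A*x[0],Q+B*x[1];print("tri",a,b)
kt=onplane(t,[[234.5,306.2]],.068)[0];ks=onplane(s,[[236.1,222.4]],.068)[0];print(kt,ks)
f=lambda pts,o:np.array(pts)/3.7+o
ct=onplane(t,f([(57,90),(350,40),(412,385),(105,435)],(160,170)),.085)[:,:2]
cs=onplane(s,f([(375,27),(522,165),(230,290),(95,134)],(215,150)),.085)[:,:2]
for c in(ct,cs[[0,1,2,3]]):
    e=np.diff(np.r_[c,c[:1]],axis=0);print(c.round(4).tolist(),np.hypot(*e.T).round(4),[(np.arctan2(v[1],v[0])+np.pi/4)%(np.pi/2)-np.pi/4 for v in e])
    m=c.mean(0);psi=.18;print("knob from box",m-(.076+.041)*np.array([np.cos(psi),np.sin(psi)]))
psi=.18;k=(kt+ks)/2
q=[0,np.cos(psi/2),np.sin(psi/2),0]
move_ptp([k[0],k[1],.17],q);set_gripper(.7)
print(current_position(),current_joint_pos(),current_time_s(),current_force())
for n in("top","side"):
    cv2.imwrite(f"pics/{n}2.png",camera(n)["image"][:,:,::-1])
```

```text
tri [0.46385967 0.11814558 0.0696547 ] [0.46485928 0.11802628 0.06970266]
[0.46396448 0.11835851 0.068     ] [0.46517989 0.12002809 0.068     ]
[[0.6419, 0.2162], [0.6645, 0.0887], [0.5134, 0.0595], [0.4916, 0.1893]] [0.1294 0.1539 0.1316 0.1527] [np.float64(0.17529826615571786), np.float64(0.1912898858016714), np.float64(0.1663051109107565), np.float64(0.17680723418833966)]
knob from box [0.46272404 0.11748105]
[[0.6424, 0.2177], [0.6653, 0.0906], [0.5179, 0.0608], [0.4939, 0.1888]] [0.1291 0.1504 0.1303 0.1513] [np.float64(0.17861535241919047), np.float64(0.19982633545731998), np.float64(0.18580220352120147), np.float64(0.19201481252950392)]
knob from box [0.46478699 0.11850242]
[0.46463472 0.1189858  0.16997289] [ 1.05516060e-01  1.85617831e-01  1.81172739e+00 -3.52992034e-05
  1.14427815e+00  1.49668371e+00] 3.2667 [-0.6519569   0.22460269 -0.20491847]
```

View pics/side2.png

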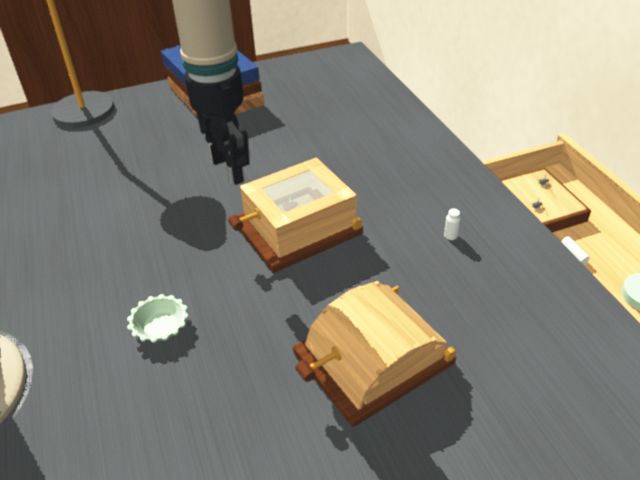

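All the estimates agree to about 2 mm: knob (0.4642, 0.1182), yaw 0.18. In the picture the open fingers are above the knob, clear of the hood, with the tip at about (238,180). Now I descend and grip.

Run:
```python
from station import *
from h import *
f0=np.array(current_force())
move_linear([.4642,.1182,.057],rate=.12)
print(current_force()-f0)
set_gripper(0.0)
print("w",current_gripper_width(),current_force()-f0,current_torque(),current_position(),current_time_s())
cv2.imwrite("pics/side3.png",cv2.resize(camera("side")["image"][120:300,180:380,::-1],None,fx=3,fy=3))
```

```text
[ 0.02552239  0.02369899 -0.56365926]
w 0.26309145605162515 [-0.85769616  0.98036989  6.26109873] [ 0.24247434  0.19985779 -0.05650669] [0.46451483 0.11855379 0.0577362 ] 4.875
```

View pics/side3.png

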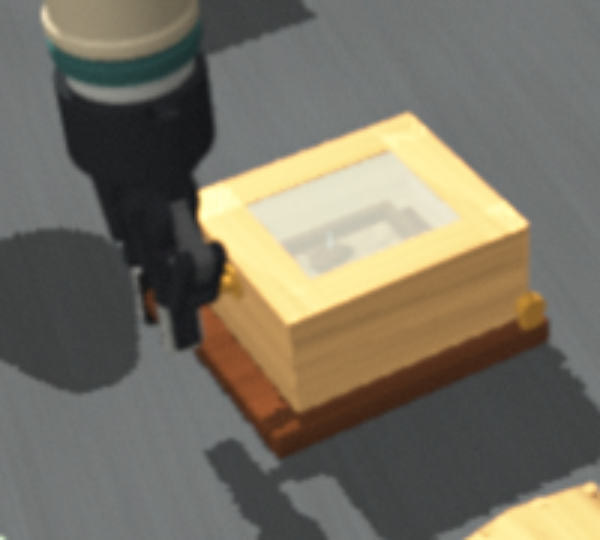

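The pads hold the spool: gap about 22 mm, forces small. Now I swing it along the arc, watching the force.

Run:
```python
from station import *
from h import *
psi=.182;d=np.array([np.cos(psi),np.sin(psi),0]);z=np.array([0,0,1.])
s=np.array([.4644,.1184,.057])
f0=np.array(current_force())
for th in np.linspace(0,1.36,13)[1:]:
    dx=.19-(.19*np.cos(th)-.038*np.sin(th)); dz=.19*np.sin(th)+.038*np.cos(th)-.038
    move_linear(s+dx*d+dz*z,rate=.09)
    f=np.array(current_force())-f0
    print(round(th,2),f.round(1),round(current_gripper_width(),3),np.round(current_position(),3))
    if np.linalg.norm(f)>35: print("STOP");break
print(current_time_s())
cv2.imwrite("pics/side4.png",camera("side")["image"][:,:,::-1])
```

```text
0.11 [  2.9   1.  -11.4] 0.269 [0.47  0.12  0.078]
0.23 [  2.   1. -12.] 0.268 [0.477 0.121 0.098]
0.34 [  0.6   0.9 -10.8] 0.263 [0.487 0.123 0.118]
0.45 [  1.1   1.6 -10.7] 0.27 [0.499 0.125 0.136]
0.57 [-1.   1.6 -9.5] 0.265 [0.513 0.128 0.153]
0.68 [-0.5  2.2 -8.7] 0.264 [0.529 0.131 0.168]
0.79 [-0.5  3.3 -9.1] 0.268 [0.547 0.134 0.181]
0.91 [-1.1  3.2 -9.1] 0.267 [0.565 0.137 0.192]
1.02 [-1.8  3.8 -8.1] 0.267 [0.585 0.141 0.201]
1.13 [-0.9  2.7 -8.9] 0.265 [0.606 0.145 0.207]
1.25 [-0.6  4.3 -7.4] 0.266 [0.628 0.149 0.211]
1.36 [-0.3  4.4 -8.2] 0.271 [0.649 0.153 0.213]
9.625
```

View pics/side4.png

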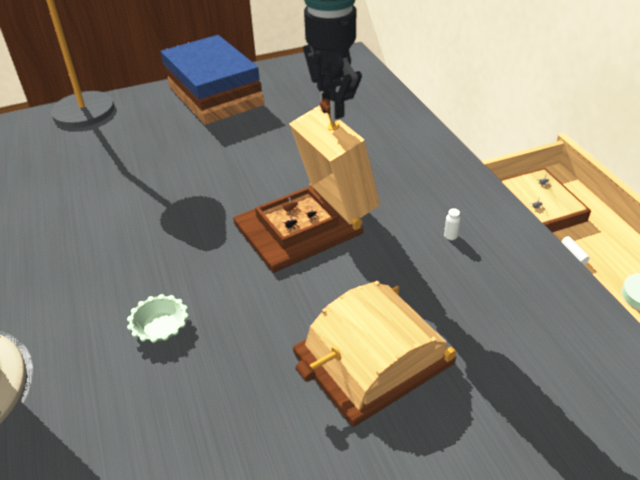

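The hood is nearly vertical (knob at about (328,105)), well past balance, and the round hood is shut. I release and back off upward.

Run:
```python
from station import *
from h import *
set_gripper(.8); print(current_force(),current_gripper_width())
p=np.array(current_position())
move_linear(p+[-.03,-.005,.06],rate=.15)
move_linear(p+[-.2,-.04,.1],rate=.2)
sleep(1.)
print(current_force(),current_position(),current_time_s())
cv2.imwrite("pics/side5.png",camera("side")["image"][:,:,::-1])
```

```text
[-0.6248017  -0.48695599  0.27371054] 0.7971572989579215
[-0.74173575  0.45497199  0.81873495] [0.44895155 0.11189688 0.31306466] 12.8167
```

View pics/side5.png

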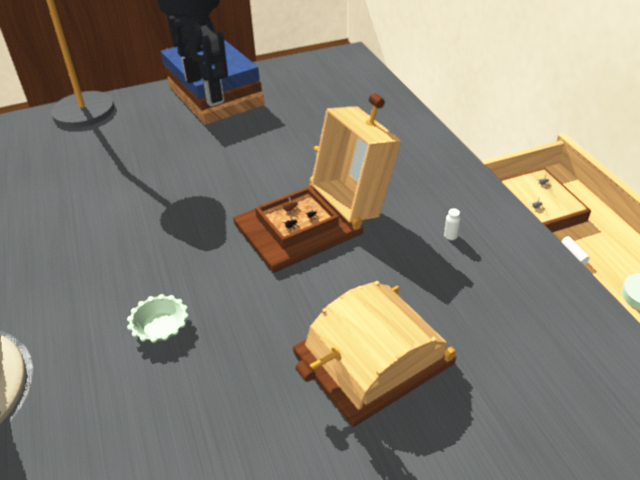

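The flat hood stands leaning back past vertical (knob at about (376,100)), the gripper is clear of it, and the round hood is shut. I hand in.

```bash
python3 -c "
from station import *
close_job()"
```

```text
the job is handed in; nothing more can be done
```

The flat-topped hood is open and stays open by itself, and the round-topped hood was left shut. I handed the job in at about 12.8 s of the 40 s allowed.

I gripped the flat hood's knob across its ends, swung it along its arc to about 1.36 rad, past the 1.05 rad balance point, and let go. The spring then carried it the rest of the way.

- **Final picture:** taken about a second after the gripper had backed off. The flat hood leans back past vertical, and nothing else looks to have moved. I did not measure its final hinge angle.
- **Forces:** the wrist read about 12 N at most during the swing and about 1 N (sensor noise) at the end.
- **Checks:** none failed or disagreed; the camera estimates of the knob's position agreed to about 2 mm.

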